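# Nest the kidney tray in its dish on the plaster-room bench

### The arm

A 6-joint arm with a two-finger parallel gripper is mounted at the origin on the work surface. World frame = base frame: x ahead of the robot, y to its left, z up, the work surface at z = 0. Lengths are in m, angles in rad, forces in N, time in s.
With the tool pointing down it reaches from about 0.4 to 0.825 m from the base axis. Payload 7 kg.
Tool frame: the origin (TCP) lies midway between the tips of the shut fingers; the grasp point (between the pads) lies 19 mm behind it (arm.grip_depth is the distance from the TCP to the grasp point, in m); z points along the fingers, y is the direction in which the jaws open and shut (so a half turn about z gives the same grasp; the last joint's range is limited). The gripper opens to 88 mm and grips with 3 to 60 N. Pads are 19 mm wide; open, the fingers measure 130 mm over their backs; the gripper's body (78 mm by 193 mm) begins 47 mm behind the grasp point.
Start: joints at [-0.95, 0.359, 0.012, 0, -1.224, -0.288], TCP at [0.22, -0.638, 0.227] pointing down, gripper open.
Joint ranges: [-3.07, 3.07], [-1.43, 2.12], [-1.02, 1.25], [-3.03, 1.67], [-3.05, -0], [-3.03, 3.03]. Speed limits (rad/s): [2.39, 2.39, 3.01, 3.14, 3.14, 3.14].

### API

Orientations are given as a rotation vector (axis times angle).
In Python, from plant import arm gives the robot as it stands.
- The arm moves only by the tool send_rows, never from a script. Its argument "moves" is a list that holds one entry, the list of rows, each a list of 5 numbers: the closure in counts, from 0 (fully open) to 255 (shut), then the shift along the tool's x, y, z in m, then the turn about the tool's z in rad. In form: [[[grip, dx, dy, dz, yaw], ...]]. A call has 1 to 20 rows; each row is the pose to reach, as a shift and turn from the pose commanded when the call began, along the tool's axes at that moment; what a row does not reach only later rows make up. A row lasts 1/12 s, in which the tool goes at most 41.7 mm and 7.16 degrees, less where a joint would pass 70% of its speed; a pose out of reach is approached as far as the arm can. A call with a gripper value outside its range is refused whole. The fingers move at their own pace and stop on an object; the grip force is fixed at half the most. Time passes only in rows, so rows that repeat a pose let the fingers close. It gives the time, the measured TCP pose, the force and the opening at its end, in the units of the state.
- arm.observe(): the state, without advancing time (a new reading comes with each control period).
- arm.grab_frame(name): name is "side" or "top"; returns (picture, depth): 480x640x3 uint8, blue, green, red; 480x640 float32, m along the optical axis (not along the pixel's ray), 0 where there is no reading.
- arm.camera_model(name): a dict with "mtx" (3x3 intrinsics, pixels), "R" (3x3) and "t" (3): a world point X has camera coordinates R X + t. Camera axes: x right, y down, z forward; pixel columns grow to the right and rows downward; lengths in m; the calibration is good to about 2 mm. A picture is of the moment at which its call begins. camera_model takes no time and is no camera call.
- arm.job_done(): hands the job in, once; it reports no verdict.
Trained networks look in the newest picture that a camera, given by its name, has taken for a name from the list of things; names that differ only in an ending like _2 or _b are one class to them, and where a whole thing is asked for, a point or a joint stands for the part that bears it (a point fixed in the world has none). Each returns a list of dicts, best first, with "confidence" (0 to 1); they miss things now and then, are a little off and sometimes report something else, mostly with a low value. They report only what shows in the picture. A call takes as long as a camera call. They do not tell look-alikes from the thing itself.
- arm.look_for(camera, name): "position" ([x, y, z] in m, in world coordinates, good to about 4 mm: the middle of the surface that is visible of it).
The state is a dict: "t": time; "joint_pos": joint angles; "joint_vel": joint speeds; "effort": joint torques, N m; "ee_pos": TCP position; "eef_rot": TCP orientation; "contact_force": force on the tool from outside, world axes, zero at the start; "wrist_torque": the same for the moment, N m; "grip_width": finger opening in m.
Only numpy, scipy, OpenCV 4.12 (cv2) and the standard library are available. Lean on these libraries where they do the work, as an engineer would, in place of code of your own. Each camera call takes 0.05 s, during which the arm holds its last target. There are 200 camera calls.

### The job

Tidy the plaster bench: pick up the small kidney-shaped tray by its grip plate, turn it so that its curve follows the large kidney dish, and set it down inside, lying flat on the dish's floor, without dropping it. Leave the dish standing about where it is, leave the straight tray alone, and let go.

Things in the scene. Friction and masses are not known exactly. Their poses are not given: they have to be found in the camera images.
- kidney_tray: Small kidney-shaped steel tray, 220 x 119 mm, rim 26 high, flared walls, 0.2-0.4 kg. Across its middle stands a grip plate, 12 mm thick (x), 60 long (y), top 62 above the underside. Grip it by that from above. Floor: a 76 wide band round a 90 radius arc. Origin: underside, below the plate's centre; z up, x lengthwise, +y to the bulging side, -y to the hollow side.
- kidney_dish: Large empty kidney-shaped steel dish, 255 x 155 mm, rim 42 high, flared walls, floor 3 thick, no plate. Same 90 mm arc, floor band 100 wide: the small tray lies flat in it with 12 mm to spare when origins and axes agree, not when reversed. Origin: underside, middle of the band; z up, x lengthwise, +y to the bulging side, -y to the hollow side.
- straight_tray: Straight steel tray with round ends, 220 x 94 mm, rim 26 high; not wanted, must stay put. Across its middle stands a grip plate, 12 mm thick (x), 60 long (y), top 62 above the underside. Origin: underside, below the plate's centre; z up, x lengthwise.
There are look-alikes about, which are no part of the job. Leave any blue or brown look-alike of the kidney_tray alone.

How it is judged:
By the outcome, as a careful person would: the job done as asked, in the order asked, and still so for the second after the job is handed in, with the robot touching nothing.
It also fails if it takes over 40 s, if anything falls off the work surface, if the arm or the gripper's body presses on something with over 40 N, if the wrist force passes 120 N, or if a joint passes its speed limit or range.

## Working session

There is one attempt and no reset: what is moved stays moved. The work goes in short steps, Python scripts to look and compute and a tool call to move; the robot and the scene stay as the last step left them, time stands still between calls to the robot, and variables do not carry over. Pictures are saved under pics/ and viewed, on a budget of 10 in all, crops included, one or two more only if the job needs it, and the job is handed in when it is done.

Besides the shell and the picture viewer there is one more tool, called after "Emit:" as a command line: name --argument value ..., lists and objects as JSON in quotes. send_rows: Moves the arm, as the interface text tells. Its arguments: {"type":"object","properties":{"moves":{"type":"array","items":{"type":"array","items":{"type":"array","items":{"type":"number"}}}}},"required":["moves"]}

```bash
mkdir -p pics; ls; python3 - <<'E'
from plant import arm
import cv2,numpy as np
s=arm.observe(); print(s['t'],s['ee_pos'],s['eef_rot'],s['grip_width'])
for c in ("top","side"):
    im,d=arm.grab_frame(c); cv2.imwrite(f"pics/{c}0.png",im); np.save(f"{c}0.npy",d)
    m=arm.camera_model(c); print(c,np.round(m['mtx'],1).tolist(),np.round(-m['R'].T@m['t'],3),np.round(m['R'],2).tolist())
    for n in ("kidney_tray","kidney_dish","straight_tray"):
        for r in arm.look_for(c,n): print(n,np.round(r['position'],3),round(r['confidence'],2))
E
```

```text
pics
0.0 [ 0.2203173  -0.63749736  0.22562602] [ 5.20043452e-01 -3.09785160e+00 -2.54576311e-03] 0.08759000413997838
top [[550.9, 0.0, 323.2], [0.0, 550.9, 243.8], [0.0, 0.0, 1.0]] [ 0.294 -0.006  1.379] [[0.03, -1.0, -0.01], [-1.0, -0.03, -0.09], [0.09, 0.01, -1.0]]
kidney_tray [ 0.186 -0.401  0.006] 0.96
kidney_tray [ 0.561 -0.02   0.002] 0.82
kidney_tray [0.17  0.296 0.007] 0.68
kidney_dish [ 0.472 -0.287  0.004] 0.63
straight_tray [0.46  0.295 0.004] 0.75
side [[573.2, 0.0, 321.6], [0.0, 573.2, 240.5], [0.0, 0.0, 1.0]] [0.062 0.608 0.9  ] [[-0.87, -0.49, 0.01], [-0.39, 0.68, -0.62], [0.3, -0.54, -0.79]]
kidney_tray [ 0.174  0.304 -0.003] 0.9
kidney_dish [ 0.474 -0.296  0.016] 0.9
straight_tray [ 0.45   0.288 -0.001] 0.57
```

View pics/top0.png

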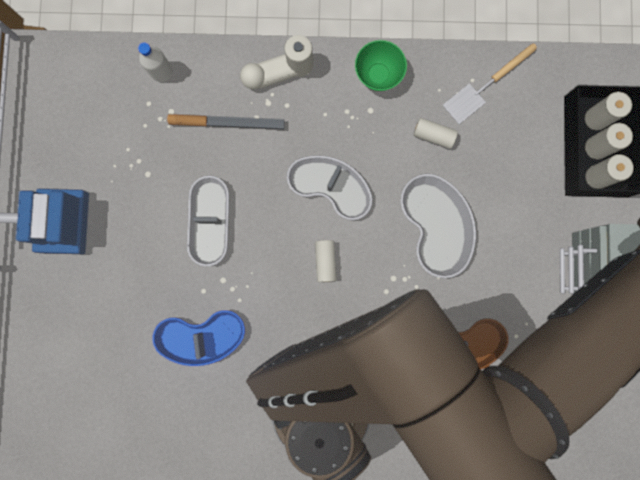

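View pics/side0.png

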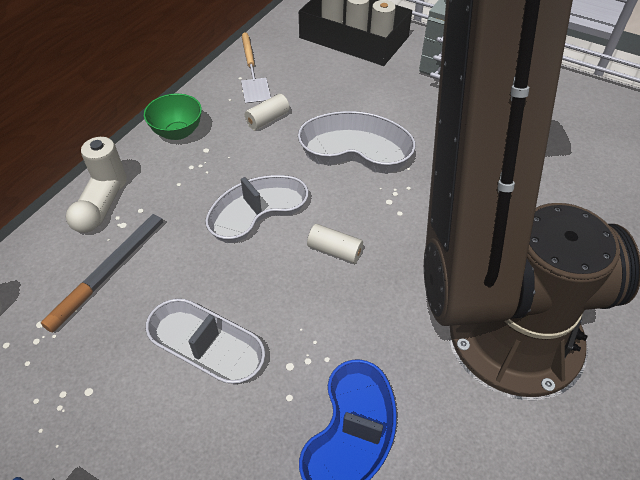

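The wanted tray is the grey kidney one at about (330,185) in the top view. The dish is at (440,225), the straight tray at (208,220), and the blue and brown look-alikes are at (200,340) and (488,343). Next I'll fit the rim outlines, which are an offset of a ±45° arc of radius 90, to the depth points.

```bash
cat > fit.py <<'E'
import numpy as np
from scipy.optimize import least_squares
def cloud(arm,c,d):
    m=arm.camera_model(c); v,u=np.nonzero(d>0); z=d[v,u]
    P=np.c_[(u-m['mtx'][0,2])/m['mtx'][0,0]*z,(v-m['mtx'][1,2])/m['mtx'][1,1]*z,z]
    return (P-m['t'])@m['R']          # world points
def arcdist(q,a=np.pi/4):
    q=q-[0,-.09]; th=np.clip(np.arctan2(q[:,0],q[:,1]),-a,a)
    return np.hypot(*(q-.09*np.c_[np.sin(th),np.cos(th)]).T)
def fit(P,guess,h,rim,base=0):
    """P world cloud; returns x,y,yaw of kidney from rim points"""
    S=P[(np.hypot(*(P[:,:2]-guess[:2]).T)<.17)&(P[:,2]>base+rim-.006)&(P[:,2]<base+rim+.004)]
    f=lambda p:arcdist((S[:,:2]-p[:2])@np.array([[np.cos(p[2]),-np.sin(p[2])],[np.sin(p[2]),np.cos(p[2])]]))-h
    best=min((least_squares(f,[*guess[:2],y],loss='soft_l1',f_scale=.003) for y in np.arange(0,6.28,.5)),key=lambda r:r.cost)
    return best.x,np.median(abs(f(best.x))),len(S)
def plate(P,g,zlo=.055,zhi=.07):
    S=P[(np.hypot(*(P[:,:2]-g[:2]).T)<.06)&(P[:,2]>zlo)&(P[:,2]<zhi)]
    c=np.median(S,0); w,V=np.linalg.eigh(np.cov((S-c)[:,:2].T))
    return c,np.arctan2(V[1,1],V[0,1]),len(S),2*np.sqrt(3*w)
E
python3 - <<'E'
from plant import arm
import numpy as np
from fit import *
np.set_printoptions(precision=4,suppress=True)
for c in("top","side"):
    P=cloud(arm,c,np.load(c+"0.npy"))
    print(c,'table z',np.median(P[(abs(P[:,0]-.45)<.1)&(abs(P[:,1]-.1)<.1)][:,2]))
    print('tray',fit(P,[.56,-.02],.046,.026)); print('dish',fit(P,[.472,-.287],.0635,.042))
    print('plate',plate(P,[.56,-.02])); print('straight plate',plate(P,[.46,.295]))
E
```

```text
top table z 0.00034639702738093
tray (array([ 0.5721, -0.0181,  4.2565]), np.float64(0.0019146962263837525), 527)
dish (array([ 0.4697, -0.2928,  3.465 ]), np.float64(0.0018233638062472718), 662)
plate (array([ 0.5718, -0.0174,  0.0618]), np.float64(2.6850922558991646), 126, array([0.0124, 0.0593]))
straight plate (array([0.4608, 0.2895, 0.0612]), np.float64(1.5824524059997163), 138, array([0.0131, 0.06  ]))
side table z 0.0002791427308848711
tray (array([ 0.5724, -0.0157,  4.2587]), np.float64(0.0016135592380839003), 877)
dish (array([ 0.47  , -0.2911,  3.4593]), np.float64(0.001750257506537612), 910)
plate (array([ 0.5715, -0.0137,  0.0617]), np.float64(2.6993307261959565), 155, array([0.0121, 0.0617]))
straight plate (array([0.4594, 0.294 , 0.0616]), np.float64(1.5823182199671362), 276, array([0.0125, 0.0597]))
```

Emit:
send_rows --moves '[[[0,-0.53,0.478,0,0.79],[0,-0.53,0.478,0,0.79],[0,-0.53,0.478,0,0.79],[0,-0.53,0.478,0,0.79],[0,-0.53,0.478,0,0.79],[0,-0.53,0.478,0,0.79],[0,-0.53,0.478,0,0.79],[0,-0.53,0.478,0,0.79],[0,-0.53,0.478,0,0.79],[0,-0.53,0.478,0,0.79],[0,-0.53,0.478,0,0.79],[0,-0.53,0.478,0,0.79],[0,-0.53,0.478,0,0.79],[0,-0.53,0.478,0,0.79],[0,-0.53,0.478,0,0.79],[0,-0.53,0.478,0,0.79],[0,-0.53,0.478,0,0.79],[0,-0.53,0.478,0,0.79],[0,-0.53,0.478,0,0.79],[0,-0.53,0.478,0,0.79]]]'

```text
t: 2.07
ee_pos: [0.5655, -0.0118, 0.2262]
eef_rot: [-0.708, -3.06, 0.001]
contact_force: [-0.8, -0.3, 0.2]
grip_width: 0.0876
```

```bash
cat >> fit.py <<'E'
from scipy.spatial.transform import Rotation as Ro
def delta(s,xyz,ang):
    """tool-axes shift and yaw to world xyz with tool y at world angle ang (mod pi)"""
    R=Ro.from_rotvec(s['eef_rot']).as_matrix(); a=np.arctan2(R[1,1],R[0,1])
    return R.T@(np.array(xyz)-s['ee_pos']), -((ang-a+np.pi/2)%np.pi-np.pi/2)
E
python3 - <<'E'
from plant import arm
import cv2
from fit import *
np.set_printoptions(precision=4,suppress=True)
s=arm.observe(); print(s['t'],s['ee_pos'],s['joint_pos'],s['contact_force'],s['grip_width'])
print('delta',delta(s,[.565,-.013,.028],4.257))
im,d=arm.grab_frame("side"); cv2.imwrite("pics/side1.png",im); P=cloud(arm,"side",d)
print(fit(P,[.56,-.02],.046,.026),plate(P,[.57,-.016]))
im,d=arm.grab_frame("top"); P=cloud(arm,"top",d); np.save("top1.npy",d)
print('dish',fit(P,[.472,-.287],.0635,.042))
E
```

```text
2.0667 [ 0.5655 -0.0118  0.2262] [ 0.3251  0.1804 -0.2334 -0.     -1.1577 -2.3508] [-0.8031 -0.3204  0.246 ] 0.0876009809031811
delta (array([-0.0002, -0.0012,  0.1982]), np.float64(0.00037196107910197895))
(array([ 0.5723, -0.0158,  4.2561]), np.float64(0.0016725683062971987), 910) (array([ 0.5709, -0.0136,  0.0614]), np.float64(2.6930956412761358), 156, array([0.0126, 0.0621]))
dish (array([ 0.4694, -0.293 ,  3.4625]), np.float64(0.0018785920052404037), 652)
```

View pics/side1.png

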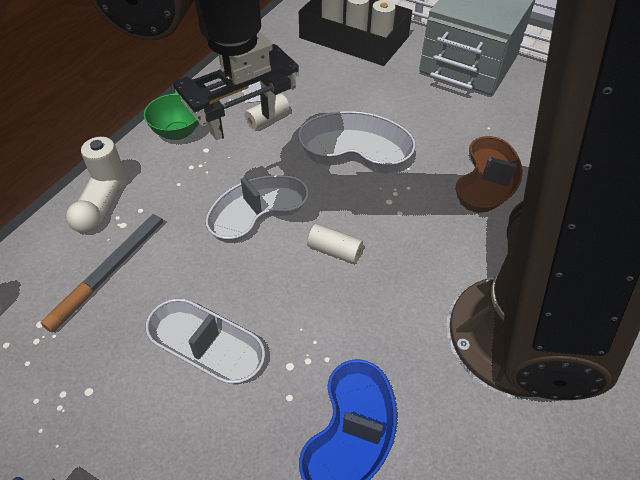

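The open gripper is above the tray plate at (250,195), with its jaws running across the plate. The tray and dish haven't moved. I'll go down and grip.

Emit:
send_rows --moves '[[[0,0,-0.001,0.04,0],[0,0,-0.001,0.08,0],[0,0,-0.001,0.12,0],[0,0,-0.001,0.14,0],[0,0,-0.001,0.16,0],[0,0,-0.001,0.18,0],[0,0,-0.001,0.192,0],[0,0,-0.001,0.198,0],[0,0,-0.001,0.198,0],[255,0,-0.001,0.198,0],[255,0,-0.001,0.198,0],[255,0,-0.001,0.198,0],[255,0,-0.001,0.198,0],[255,0,-0.001,0.198,0],[255,0,-0.001,0.198,0],[255,0,-0.001,0.198,0],[255,0,-0.001,0.198,0],[255,0,-0.001,0.198,0]]]'

```text
t: 3.67
ee_pos: [0.5648, -0.0139, 0.0286]
eef_rot: [-0.712, -3.06, 0.0]
contact_force: [-0.8, 0.0, 0.2]
grip_width: 0.033
```

Emit:
send_rows --moves '[[[255,0,0,0,0],[255,0,0,0,0],[255,0,0,0,0],[255,0,0,0,0],[255,0,0,0,0],[255,0,0,0,0],[255,0,0,0,0],[255,0,0,0,0]]]'

```text
t: 4.33
ee_pos: [0.5648, -0.0139, 0.0285]
eef_rot: [0.712, 3.06, 0.0]
contact_force: [-0.3, 1.7, -1.2]
grip_width: 0.0119
```

Gripped at 11.9 mm against a 12 mm plate. I'll lift slowly, then look.

Emit:
send_rows --moves '[[[255,0,0,-0.005,0],[255,0,0,-0.015,0],[255,0,0,-0.03,0],[255,0,0,-0.05,0],[255,0,0,-0.075,0],[255,0,0,-0.1,0],[255,0,0,-0.12,0],[255,0,0,-0.12,0],[255,0,0,-0.12,0],[255,0,0,-0.12,0]]]'

```text
t: 5.17
ee_pos: [0.5641, -0.014, 0.1483]
eef_rot: [-0.712, -3.059, -0.0]
contact_force: [-0.6, -0.0, -3.2]
grip_width: 0.0118
```

```bash
python3 - <<'E'
from plant import arm
import cv2
from fit import *
np.set_printoptions(precision=4,suppress=True)
s=arm.observe(); z=s['ee_pos'][2]-.0285
im,d=arm.grab_frame("side"); cv2.imwrite("pics/side2.png",im); P=cloud(arm,"side",d)
p,e,n=fit(P,[.572,-.016],.046,.026,z); print('tray',p,e,n)
S=P[(np.hypot(*(P[:,:2]-[.572,-.016]).T)<.13)&(P[:,2]>z+.018)&(P[:,2]<z+.034)]
A=np.c_[S[:,:2]-[.572,-.016],np.ones(len(S))]; 
# wall-top band tilt: fit plane to rim points by outline distance
q=(S[:,:2]-p[:2])@np.array([[np.cos(p[2]),-np.sin(p[2])],[np.sin(p[2]),np.cos(p[2])]])
k=abs(arcdist(q)-.046)<.003
print('plane',np.linalg.lstsq(np.c_[q[k],np.ones(k.sum())],S[k,2]-z,rcond=None)[0],k.sum())
# required TCP: carry the grasp offset from tray frame to dish frame
D=np.array([.4696,-.292,3.4625])
a=delta(s,[0,0,0],0)
R=Ro.from_euler('z',D[2]-4.257).as_matrix()[:2,:2]
t=D[:2]+R@(s['ee_pos'][:2]-np.array([.572,-.0168])); print('target',t,s['ee_pos'])
from math import pi
Rt=Ro.from_rotvec(s['eef_rot']).as_matrix(); print('delta',Rt.T@(np.r_[t,s['ee_pos'][2]]-s['ee_pos']),'yaw',-(D[2]-4.257))
E
```

```text
tray [ 0.5718 -0.016   4.2606] 0.0014956305884725775 838
plane [-0.0061 -0.0334  0.0251] 867
target [ 0.4661 -0.2844] [ 0.5641 -0.014   0.1483]
delta [-0.0315 -0.2859 -0.    ] yaw 0.7944999999999998
```

View pics/side2.png

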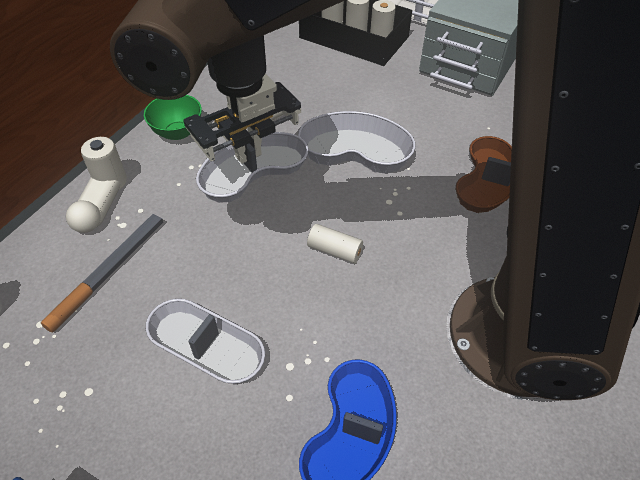

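The tray hangs level in the gripper at (250,165) and the bench under it is clear. I'll carry it over the dish while turning it.

Emit:
send_rows --moves '[[[255,-0.001,-0.01,0,0.03],[255,-0.003,-0.03,0,0.08],[255,-0.006,-0.055,0,0.15],[255,-0.009,-0.08,0,0.22],[255,-0.012,-0.105,0,0.29],[255,-0.015,-0.13,0,0.36],[255,-0.017,-0.155,0,0.43],[255,-0.02,-0.18,0,0.5],[255,-0.023,-0.205,0,0.57],[255,-0.025,-0.23,0,0.64],[255,-0.028,-0.255,0,0.71],[255,-0.03,-0.273,0,0.76],[255,-0.031,-0.282,0,0.785],[255,-0.0315,-0.286,0,0.795],[255,-0.0315,-0.286,0,0.795],[255,-0.0315,-0.286,0,0.795],[255,-0.0315,-0.286,0,0.795]]]'

```text
t: 6.63
ee_pos: [0.4671, -0.2838, 0.1484]
eef_rot: [-1.839, -2.547, -0.0]
contact_force: [0.3, -0.6, -2.7]
grip_width: 0.0119
```

```bash
python3 - <<'E'
from plant import arm
import cv2
from fit import *
np.set_printoptions(precision=4,suppress=True)
s=arm.observe(); z=s['ee_pos'][2]-.0285; print(s['ee_pos'],s['grip_width'],s['contact_force'],s['joint_pos'])
for c in("side","top"):
    im,d=arm.grab_frame(c); cv2.imwrite(f"pics/{c}3.png",im); P=cloud(arm,c,d)
    print(c,'tray',fit(P,[.47,-.292],.046,.026,z),'dish',fit(P,[.47,-.292],.0635,.042))
D=np.array([.4696,-.292,3.4625]); 
Rt=Ro.from_rotvec(s['eef_rot']).as_matrix(); print(Rt)
E
```

```text
[ 0.4671 -0.2838  0.1484] 0.011855856069973763 [ 0.2815 -0.6075 -2.686 ] [-0.1875  0.2147 -0.3811 -0.0001 -0.9752 -2.6341]
side tray (array([ 0.47  , -0.2902,  3.4654]), np.float64(0.0016033759307534298), 811) dish (array([ 0.4701, -0.2909,  3.4615]), np.float64(0.0015425457517547654), 554)
top tray (array([ 0.4704, -0.2915,  3.4735]), np.float64(0.0017347787740330974), 232) dish (array([ 0.4705, -0.2933,  3.466 ]), np.float64(0.00172650289488048), 201)
[[-0.3145  0.9493 -0.0002]
 [ 0.9493  0.3145  0.0002]
 [ 0.0002 -0.0001 -1.    ]]
```

View pics/side3.png

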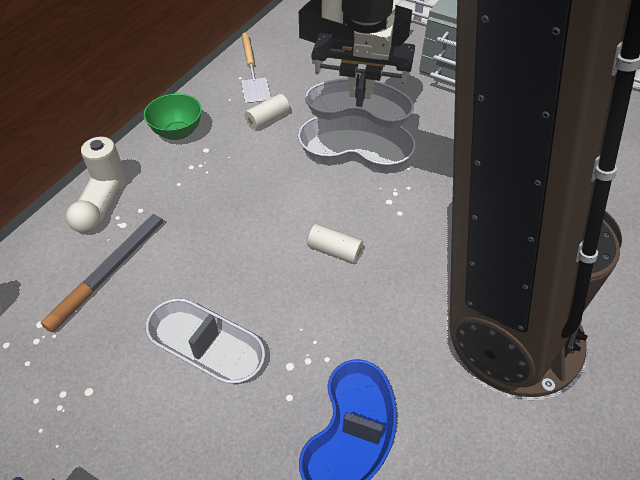

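The tray sits above the dish at (358,100) with its curve following the dish at (357,140). The fits agree to about 1 mm and 0.005 rad. I'll lower it.

Emit:
send_rows --moves '[[[255,-0.001,0,0.015,0],[255,-0.001,0,0.035,0],[255,-0.001,0,0.055,0],[255,-0.001,0,0.07,0],[255,-0.001,0,0.08,0],[255,-0.001,0,0.09,0],[255,-0.001,0,0.098,0],[255,-0.001,0,0.104,0],[255,-0.001,0,0.108,0],[255,-0.001,0,0.111,0],[255,-0.001,0,0.111,0],[255,-0.001,0,0.111,0]]]'

```text
t: 7.73
ee_pos: [0.4674, -0.2855, 0.0378]
eef_rot: [1.841, 2.545, 0.0]
contact_force: [0.4, 0.5, -2.6]
grip_width: 0.0118
```

Emit:
send_rows --moves '[[[255,0,0,0.001,0],[255,0,0,0.002,0],[255,0,0,0.003,0],[255,0,0,0.004,0],[255,0,0,0.004,0],[255,0,0,0.004,0]]]'

```text
t: 8.23
ee_pos: [0.4671, -0.2854, 0.0335]
eef_rot: [-1.841, -2.546, 0.0]
contact_force: [0.1, 0.3, -2.3]
grip_width: 0.0119
```

Emit:
send_rows --moves '[[[255,0,0,0.0005,0],[255,0,0,0.001,0],[255,0,0,0.0015,0],[255,0,0,0.002,0],[255,0,0,0.002,0],[255,0,0,0.002,0]]]'

```text
t: 8.73
ee_pos: [0.4672, -0.2855, 0.0318]
eef_rot: [1.841, 2.546, 0.0]
contact_force: [-1.4, 0.8, 1.7]
grip_width: 0.0114
```

The force went from -2.6 to +1.7 N, so the tray is resting on the dish floor. I'll open the fingers in place.

Emit:
send_rows --moves '[[[200,0,0,0,0],[180,0,0,0,0],[150,0,0,0,0],[120,0,0,0,0],[110,0,0,0,0],[110,0,0,0,0],[110,0,0,0,0],[110,0,0,0,0],[110,0,0,0,0],[110,0,0,0,0]]]'

```text
t: 9.57
ee_pos: [0.4671, -0.2854, 0.0316]
eef_rot: [-1.841, -2.546, 0.0]
contact_force: [-1.3, -0.7, -0.2]
grip_width: 0.0497
```

Emit:
send_rows --moves '[[[110,0,0,-0.01,0],[110,0,0,-0.03,0],[110,0,0,-0.06,0],[110,0,0,-0.1,0],[110,0,0,-0.14,0],[110,0,0,-0.18,0],[110,0,0,-0.2,0],[110,0.04,0.01,-0.2,0],[110,0.08,0.02,-0.2,0],[110,0.12,0.03,-0.2,0],[110,0.16,0.05,-0.2,0],[110,0.2,0.06,-0.2,0],[110,0.23,0.07,-0.2,0],[110,0.25,0.08,-0.2,0],[110,0.25,0.08,-0.2,0],[110,0.25,0.08,-0.2,0]]]'

```text
t: 10.9
ee_pos: [0.473, -0.0518, 0.2301]
eef_rot: [-1.772, -2.551, -0.048]
contact_force: [0.5, -0.3, -0.0]
grip_width: 0.05
```

```bash
python3 - <<'E'
from plant import arm
import cv2
from fit import *
np.set_printoptions(precision=4,suppress=True)
ims=[]
for c in("side","top"):
    im,d=arm.grab_frame(c); ims.append(cv2.resize(im,(400,300))); P=cloud(arm,c,d)
    print(c,'tray',fit(P,[.47,-.292],.046,.026,.003),'dish',fit(P,[.47,-.292],.0635,.042))
    print('plate',plate(P,[.47,-.292],.055),'straight',plate(P,[.46,.295])); 
    if c=="side": big=im[60:220,240:460]
cv2.imwrite("pics/end.png",np.vstack([np.hstack(ims),cv2.resize(np.pad(big,((0,0),(0,193),(0,0))),(800,300))]))
E
```

```text
side tray (array([ 0.4704, -0.2933,  3.4618]), np.float64(0.00815591979818674), 1158) dish (array([ 0.4703, -0.2911,  3.4611]), np.float64(0.0017376860814360545), 841)
plate (array([ 0.4683, -0.2878,  0.0647]), np.float64(1.8911247433927003), 119, array([0.0124, 0.0641])) straight (array([0.4597, 0.2943, 0.0615]), np.float64(1.5787365292756794), 271, array([0.0125, 0.06  ]))
top tray (array([ 0.4706, -0.2954,  3.4566]), np.float64(0.004719921217007695), 974) dish (array([ 0.4696, -0.2929,  3.4629]), np.float64(0.002021821642637006), 693)
plate (array([ 0.4692, -0.2936,  0.065 ]), np.float64(1.8946600357186334), 121, array([0.0121, 0.0605])) straight (array([0.4575, 0.32  , 0.0619]), np.float64(-2.8359902412770763), 5, array([0.0047, 0.0114]))
```

View pics/end.png

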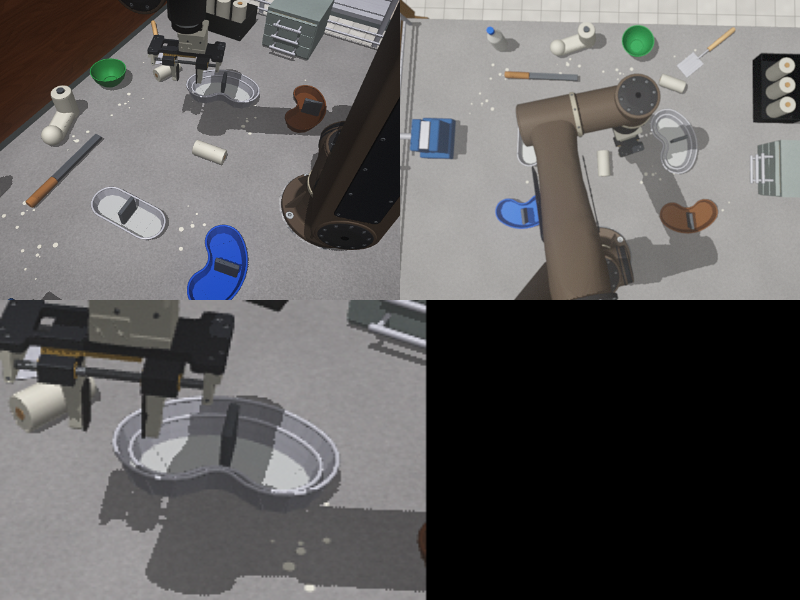

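The tray lies nested in the dish, around (225,445) in the enlarged view. Its plate top is at 65 mm (62 + 3), so it is flat on the floor.

```bash
python3 -c "
from plant import arm
s=arm.observe(); print(s['t'],s['joint_pos'],abs(s['joint_vel']).max()); arm.job_done()"
```

```text
11.0 [ 0.26354312  0.03387015 -0.37355098 -0.05072633 -1.16309227 -3.03002053] 0.008593371810412908
the job is handed in; nothing more can be done
```

I picked up the grey kidney tray by its grip plate, turned it about 0.795 rad, and set it in the large dish. I then let go and moved the gripper clear. The job was handed in at 11.0 s, with no verdict reported.

**Last checks that agreed:**
- **Tray:** the plate top is at 65 mm (62 + 3), so the tray lies flat on the dish floor. The plate fit puts its yaw within 0.01 rad of the dish's and its centre within about 4 mm (side view) or 1 mm (top view).
- **Dish:** it moved less than 1 mm.
- **Straight tray:** its plate has not moved, as measured in the side view.
- **Forces:** the readings I saw stayed at a few newtons. The force at touchdown was under 2 N upwards.

**Checks that failed or disagreed:**
- **Wrist joint limit:** on the final retreat, after letting go, joint 6 ran up to its limit. It read -3.03002 against a range of -3.03, so it is on or a hair past the stop. The tool also tilted slightly there. I did not plan that move against the joint range.
- **Tray rim fit:** once the tray was nested, the rim fit had poor residuals (5–8 mm) because it picked up the dish wall. I relied on the plate instead.
- **Straight tray from above:** the arm hid it in the last top view, so that reading is unusable.

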